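# Screw the short canister's lid down snug

### The arm

A 6-joint arm with a two-finger parallel gripper is mounted at the origin on the work surface. World frame = base frame: x ahead of the robot, y to its left, z up, the work surface at z = 0. Lengths are in m, angles in rad, forces in N, time in s.
With the tool pointing down it reaches from about 0.35 to 0.975 m from the base axis. Payload 4.9 kg.
Tool frame: the origin (TCP) lies between the finger pads; the fingertips stand 19 mm ahead of it and the grasp point (between the pads) is the TCP; z points along the fingers, y is the direction in which the jaws open and shut (so a half turn about z gives the same grasp; the last joint's range is limited). The gripper opens to 85 mm and grips with 20 to 120 N. Pads are 22 mm wide; open, the fingers measure 114 mm over their backs; the gripper's body (76 mm by 85 mm) begins 54 mm behind the grasp point. The pads swing forward as they close: fully open they stand 13 mm farther back than shut.
Start: joints at [-1.411, 0.053, 1.613, -0, 1.476, -0.119], TCP at [0.172, -0.601, 0.211] pointing down, gripper open.
Joint ranges: [-3.01, 3.01], [-1.01, 2.22], [0.06, 2.58], [-1.02, 4.17], [0.09, 2.62], [-3.14, 3.14]. Speed limits (rad/s): [2.57, 2.57, 3.14, 3.14, 3.14, 3.14].

### API

Orientations are given as a unit quaternion [w, x, y, z].
In Python, from plant import state, grab_frame, calibration, job_done gives the robot as it stands. The module is installed in compiled form; this text tells all that it offers.
- The arm moves only by the tool servo_tool, never from a script. Its argument "deltas" is a list that holds one entry, the list of rows, each a list of 5 numbers: the finger opening in mm, from 0 to 85.4, then the shift along the world's x, y, z in mm, then the turn about the world's z in units of 6 degrees (1.0 is 6 degrees). A call has 1 to 5 rows; each row is the pose to reach, as a shift and turn from the pose commanded when the call began; what a row does not reach only later rows make up. A row lasts 1/8 s, in which the tool goes at most 62.5 mm and 10.7 degrees, less where a joint would pass 70% of its speed; a pose out of reach is approached as far as the arm can. A call with a gripper value outside its range is refused whole. The fingers move at their own pace and stop on an object; the grip force is fixed at half the most. Time passes only in rows, so rows that repeat a pose let the fingers close. It gives the time, the measured TCP pose, the force and the opening at its end, in the units of the state.
- state(): the state, without advancing time (a new reading comes with each control period).
- grab_frame(name): name is "scene" or "side" or "wrist"; returns the picture (384x512x3 uint8, red, green, blue); there is no depth.
- calibration(name): a dict with "intrinsics" (3x3 intrinsics, pixels), "world_from_camera" (4x4, takes a point from camera to world coordinates). Camera axes: x right, y down, z forward; pixel columns grow to the right and rows downward; lengths in m; the calibration is good to about 2 mm. The wrist camera is an equidistant fisheye: a pixel r from the principal point sees the ray r / f radians off the axis. A picture is of the moment at which its call begins: read the wrist's pose just before it. calibration takes no time and is no camera call; for the wrist camera it gives the pose at the moment of the call.
- job_done(): hands the job in, once; it reports no verdict.
The state is a dict: "time": time; "joint_pos": joint angles; "joint_vel": joint speeds; "joint_efforts": joint torques, N m; "tool_pos": TCP position; "tool_rot": TCP orientation; "contact_force": force on the tool from outside, world axes, zero at the start; "ft_torque": the same for the moment, N m; "gripper_width": opening from 0.0 (shut) to 1.0 (fully open).
Only numpy, scipy, OpenCV 4.12 (cv2) and the standard library are available. Lean on these libraries where they do the work, as an engineer would, in place of code of your own. Each camera call takes 0.05 s, during which the arm holds its last target.

### The job

The lid of the short steel canister on the draining board has been left loose. Take the bar on its lid from above and screw the lid down clockwise until it turns stiff and is snug, with the bar about in line with the canister's two ears, but do not force it on past that; then let go. Leave the tall canister's lid as it is.

Things in the scene. Friction and masses are not known exactly. Their poses are not given: they have to be found in the camera images.
- short_grip (a point): SHORT steel canister, fixed, 92 mm wide, 85 mm high to the lid; two ears reach 70 mm from its axis, 28 mm below the lid. Lid: disc 76 mm wide, 12 mm thick, with an upright bar on top 58 long, 14 thick, 32 mm tall. Point: on the turning axis mid-bar, 23 mm above the disc, 9 below the bar's top, about 0.13 m above the work surface. x along the bar, y across it, z up; turns with the lid.
- short_lid (a joint): Thread of the short lid, rad, grows clockwise from above; sinks 1.5 mm/rad. Starts loose at -1.05 to -0.45, turns with a steady 0.12 N m. At 0 (its stop, the bar 0.2 rad short of in line with the ears) the lid meets its seal and only short_seal grows from there.
- short_seal (a joint): How far the short lid has been turned on, clockwise, against its seal after short_lid reached 0, rad. Stays 0 below 0.25 N m, then the torque rises 2 N m per rad. 0.2 (0.65 N m, bar in line with the ears) is snug; beyond 0.42 (1.1 N m) it is overtightened. When let go it springs back to about 0.12 at most and stays: still snug; below 0.03 it is not.
- tall_bar_end (a point): TALL steel canister, bystander: fixed, same shape, but 150 mm high to the lid, bar top about 202 mm above the work surface; its lid is already snug. Point: on its bar, 26 mm from that canister's axis, 9 mm below the bar's top; its x axis points outward from the axis along the bar. Stands left or right of the short one, at least 220 mm from it, axis to axis.

How it is judged:
By the outcome, as a careful person would: the job done as asked, in the order asked, and still so for the second after the job is handed in, with the robot touching nothing.
It also fails if it takes over 32 s, if anything falls off the work surface, if the arm or the gripper's body presses on something with over 40 N, if the wrist force passes 120 N, or if a joint passes its speed limit or range.

## Working session

There is one attempt and no reset: what is moved stays moved. The work goes in short steps, Python scripts to look and compute and a tool call to move; the robot and the scene stay as the last step left them, time stands still between calls to the robot, and variables do not carry over. Pictures are saved under pics/ and viewed, and the job is handed in when it is done.

Besides the shell and the picture viewer there is one more tool, called by a JSON object that holds its "api" and its "payload". servo_tool: Moves the arm, as the interface text tells. Its arguments: {"type":"object","properties":{"deltas":{"type":"array","items":{"type":"array","items":{"type":"array","items":{"type":"number"}}}}},"required":["deltas"]}

```bash
mkdir -p pics; python3 - <<'E'
from plant import *
import cv2
s=state();print(s)
for n in("scene","side","wrist"):
    c=calibration(n);print(n,c)
    cv2.imwrite(f"pics/{n}0.png",cv2.cvtColor(grab_frame(n),cv2.COLOR_RGB2BGR))
E
```

```text
{'time': 0.0, 'joint_pos': array([-1.41102123e+00,  5.33519284e-02,  1.61432629e+00,  1.15136737e-05,
        1.47600242e+00, -1.18974936e-01]), 'joint_vel': array([-4.33474522e-04,  4.24045378e-05,  9.15230842e-04, -1.20440901e-03,
       -1.14009590e-03,  1.14004469e-03]), 'joint_efforts': array([ 1.64353711e-03, -3.93687880e+01, -3.70171845e+01, -3.40362806e-05,
        7.16882569e-03,  4.11030783e-06]), 'tool_pos': array([ 0.17188126, -0.6001941 ,  0.20964684]), 'tool_rot': array([-1.04389399e-03,  9.90302552e-01,  1.38923596e-01, -1.55668632e-05]), 'contact_force': array([-0.34316084, -0.14443313, -0.21919832]), 'ft_torque': array([-0.00665157,  0.0290411 ,  0.00228793]), 'gripper_width': 0.9973228707493812}
scene {'intrinsics': array([[381.99636281,   0.        , 255.20061882],
       [  0.        , 381.99636281, 192.60948484],
       [  0.        ,   0.        ,   1.        ]]), 'world_from_camera': array([[-8.47902088e-01,  3.16134791e-01, -4.25582945e-01,
         8.50381594e-01],
       [ 5.30152847e-01,  5.05747080e-01, -6.80557014e-01,
         4.97417239e-01],
       [ 8
[... 346 characters left out ...]
om_camera': array([[ 0.78519534, -0.34809005,  0.51215388,  0.2190337 ],
       [-0.61896209, -0.41603168,  0.66618584, -0.44598474],
       [-0.01882042, -0.84008985, -0.54212068,  0.53035471],
       [ 0.        ,  0.        ,  0.        ,  1.        ]])}
wrist {'intrinsics': array([[297.31863964,   0.        , 251.63227003],
       [  0.        , 297.31863964, 191.47886914],
       [  0.        ,   0.        ,   1.        ]]), 'world_from_camera': array([[ 0.27406924, -0.92457621, -0.26465994,  0.23977182],
       [-0.96170928, -0.26381555, -0.07427397, -0.5804771 ],
       [-0.00114946,  0.27488213, -0.96147725,  0.37275074],
       [ 0.        ,  0.        ,  0.        ,  1.        ]])}
```

View pics/scene0.png

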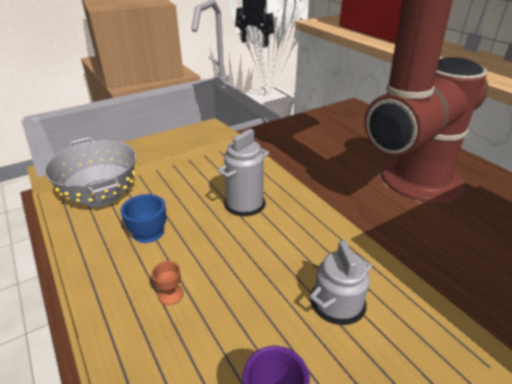

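View pics/side0.png

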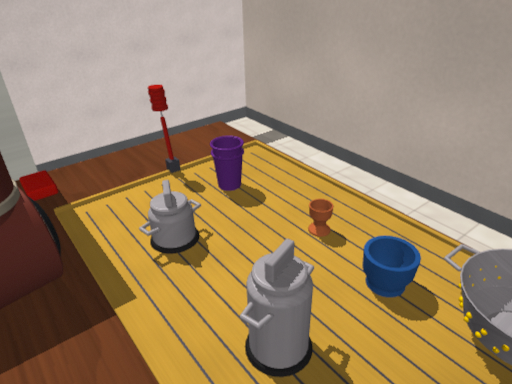

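View pics/wrist0.png

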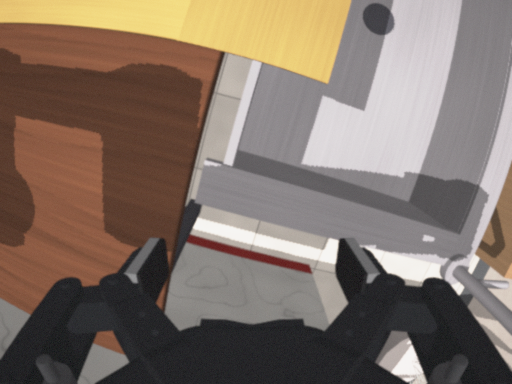

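The short canister is at about (343,283) in the scene view and (172,220) in the side view. The tall one is at (245,175) and (278,310). I'll enlarge both canisters.

```bash
python3 - <<'E'
import cv2,numpy as np
a=cv2.imread("pics/scene0.png")[225:335,290:390]
b=cv2.imread("pics/side0.png")[170:265,125:225]
f=5
a=cv2.resize(a[:100,:80],None,fx=5,fy=5,interpolation=cv2.INTER_CUBIC)
b=cv2.resize(b[:95,:80],None,fx=5,fy=5,interpolation=cv2.INTER_CUBIC)
o=np.zeros((500,800,3),np.uint8);o[:500,:400]=a;o[:475,400:]=b
for k in range(0,400,50):
  for off,x0 in((0,290),(400,125)):
    cv2.putText(o,str(x0+k//5),(off+k,10),0,.35,(0,0,255),1);cv2.line(o,(off+k,12),(off+k,20),(0,0,255),1)
for k in range(0,500,50):
  for off,y0 in((0,225),(400,170)):
    cv2.putText(o,str(y0+k//5),(off,k+4),0,.35,(0,0,255),1)
cv2.imwrite("pics/z1.png",o)
E
```

```text
(no output)
```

View pics/z1.png

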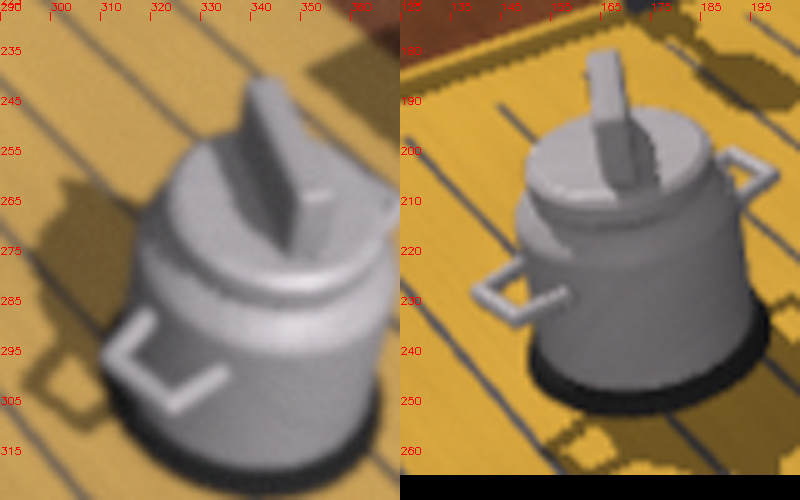

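```bash
cat > h.py <<'E'
import numpy as np
from plant import calibration
C={n:calibration(n) for n in("scene","side")}
def ray(n,p):
    K=C[n]["intrinsics"];T=C[n]["world_from_camera"]
    d=T[:3,:3]@np.linalg.solve(K,[p[0],p[1],1]);return T[:3,3],d
def onz(n,p,z):
    o,d=ray(n,p);return o+d*(z-o[2])/d[2]
def tri(p,q):
    (o1,d1),(o2,d2)=ray("scene",p),ray("side",q)
    s=np.linalg.lstsq(np.c_[d1,-d2],o2-o1,rcond=None)[0]
    a=o1+d1*s[0];b=o2+d2*s[1];return (a+b)/2,np.linalg.norm(a-b)
E
python3 - <<'E'
from h import *
np.set_printoptions(precision=4,suppress=True)
sc=np.array([(340,240),(346,241),(350,264.4),(356,263)]);sd=np.array([(162.6,180.4),(168.6,180.4),(164.4,194.4),(170.6,194)])
print("center",tri(sc.mean(0),sd.mean(0)))
z=.139
def bar(n,f1,f2,n1,n2):
    P=[onz(n,p,z) for p in(f1,f2,n1,n2)]
    a=(P[0]+P[1])/2;b=(P[2]+P[3])/2
    print(n,"c",(a+b)/2,"len",np.linalg.norm(a-b),"ang",np.degrees(np.arctan2(*(a-b)[1::-1]))%180, [np.degrees(np.arctan2(*(P[i]-P[j])[1::-1]))%180 for i,j in((0,2),(1,3))],"w",np.linalg.norm(P[0]-P[1]),np.linalg.norm(P[2]-P[3]))
bar("scene",*sc);bar("side",*sd)
e=[(onz("side",a,.065)+onz("side",b,.065))/2 for a,b in(((140,228.4),(148,234.4)),((191.6,200.4),(200,205)))]
es=(onz("scene",(311,297),.065)+onz("scene",(324,306),.065))/2
print(e,es,np.linalg.norm(e[0]-e[1]),np.degrees(np.arctan2(*(e[0]-e[1])[1::-1])), (e[0]+e[1])/2)
E
```

```text
center (array([0.4785, 0.1935, 0.1346]), np.float64(0.0032530846513573373))
scene c [0.48  0.196 0.139] len 0.05391467278099972 ang 64.61797397300205 [np.float64(64.09540245249158), np.float64(65.19571893705866)] w 0.010178390039790017 0.010710644570559697
side c [0.4769 0.1855 0.139 ] len 0.05534057407430017 ang 66.8667270015155 [np.float64(66.96998170626257), np.float64(66.76043139399441)] w 0.012369484104223831 0.011799776921746894
[array([0.4116, 0.1781, 0.065 ]), array([0.5445, 0.2021, 0.065 ])] [0.5448 0.207  0.065 ] 0.13501742009740988 -169.75660091136842 [0.4781 0.1901 0.065 ]
```

{"api": "servo_tool", "payload": {"deltas": [[[85, 10, 0, 60, 0], [85, 50, 50, 70, 1], [85, 80, 110, 70, 2], [85, 110, 170, 70, 3], [85, 140, 230, 70, 4]]]}}

```text
time: 0.78
tool_pos: [0.3054, -0.3832, 0.2806]
tool_rot: [-0.0, 0.939, 0.343, 0.0]
contact_force: [0.1, 0.0, 0.6]
gripper_width: 0.995
```

```bash
python3 - <<'E'
from h import *
# tall bar top centre
print(tri((243,139),(281,262)), tri((245,205),(279,345)))
E
```

```text
(array([ 0.47325606, -0.15996867,  0.18430581]), np.float64(0.0030320443594579693)) (array([ 0.47671054, -0.15329296,  0.00188833]), np.float64(0.005296992231179469))
```

{"api": "servo_tool", "payload": {"deltas": [[[85, 20, 60, 0, 1], [85, 40, 120, 0, 2], [85, 60, 180, 0, 3], [85, 80, 240, 0, 4], [85, 100, 295, 0, 4.3]]]}}

```text
time: 1.4
tool_pos: [0.4049, -0.0882, 0.2808]
tool_rot: [0.0, 0.839, 0.543, 0.0]
contact_force: [1.0, -0.5, -0.2]
gripper_width: 0.998
```

{"api": "servo_tool", "payload": {"deltas": [[[85, 15, 60, 0, 0], [85, 30, 120, 0, 0], [85, 45, 180, 0, 0], [85, 67, 235, -20, 0], [85, 67, 267, -40, 0]]]}}

```text
time: 2.02
tool_pos: [0.4721, 0.1794, 0.2401]
tool_rot: [-0.0, 0.839, 0.544, -0.0]
contact_force: [-0.3, -1.2, -0.1]
gripper_width: 0.996
```

{"api": "servo_tool", "payload": {"deltas": [[[85, 0, 0, 0, 0], [85, 0, 0, 0, 0]]]}}

```text
time: 2.28
tool_pos: [0.4719, 0.1764, 0.2412]
tool_rot: [0.0, 0.84, 0.543, -0.0]
contact_force: [0.1, -0.6, 0.1]
gripper_width: 0.993
```

```bash
python3 - <<'E'
from plant import *
import cv2
s=state();print(s["time"],s["tool_pos"],s["tool_rot"],s["joint_pos"]);c=calibration("wrist");print(c["world_from_camera"])
import numpy as np;np.save("wc.npy",c["world_from_camera"])
cv2.imwrite("pics/w1.png",cv2.cvtColor(grab_frame("wrist"),cv2.COLOR_RGB2BGR))
E
```

```text
2.275 [0.47188869 0.17644673 0.24115112] [ 2.17138735e-04  8.39752166e-01  5.42969844e-01 -2.68711790e-05] [ 2.10256757e-01 -2.59363254e-01  1.85214930e+00 -4.25090504e-04
  1.54870235e+00  6.33123113e-01]
[[ 0.91141988 -0.39588292 -0.11220744  0.50104659]
 [-0.411474   -0.87573298 -0.25254878  0.24122973]
 [ 0.00171599  0.27634843 -0.96105598  0.40406551]
 [ 0.          0.          0.          1.        ]]
```

View pics/w1.png

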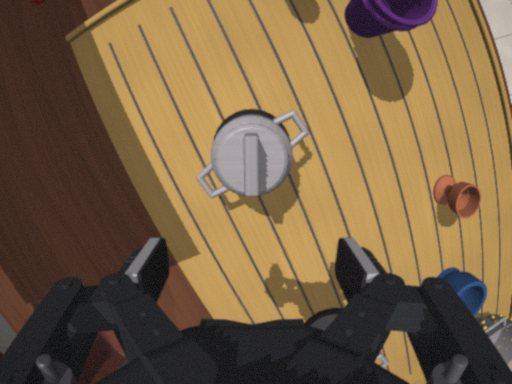

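The wrist view shows the short lid at (252,152). Its bar runs nearly vertical from about (251,135) to (252,195), and the ears are at (293,128) and (211,182).

```bash
python3 - <<'E'
import cv2
a=cv2.imread("pics/w1.png")[100:205,190:315]
o=cv2.resize(a,None,fx=6,fy=6,interpolation=cv2.INTER_CUBIC)[:600,:750]
for k in range(0,750,60): cv2.putText(o,str(190+k//6),(k,10),0,.35,(0,0,255),1);cv2.line(o,(k,12),(k,18),(0,0,255),1)
for k in range(0,600,60): cv2.putText(o,str(100+k//6),(0,k+4),0,.35,(0,0,255),1)
cv2.imwrite("pics/z2.png",o)
E
```

```text
(no output)
```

View pics/z2.png

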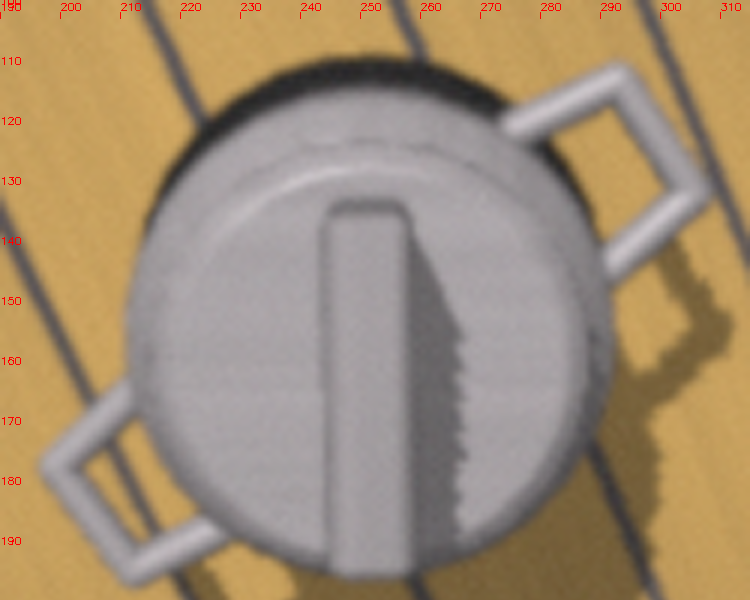

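```bash
python3 - <<'E'
import numpy as np
from plant import calibration
T=np.load("wc.npy");K=calibration("wrist")["intrinsics"]
def P(p,z):
    v=np.array([p[0]-K[0,2],p[1]-K[1,2]]);r=np.hypot(*v);t=r/K[0,0]
    d=T[:3,:3]@np.r_[v/r*np.sin(t),np.cos(t)];return T[:3,3]+d*(z-T[2,3])/d[2]
A=lambda a,b:np.degrees(np.arctan2(*(a-b)[1::-1]))%180
z=.1382
p=[P(q,z) for q in((244.2,135.3),(257.8,135.3),(245,196.2),(259.2,195.8))]
a=(p[0]+p[1])/2;b=(p[2]+p[3])/2
print("bar c",(a+b)/2,np.linalg.norm(a-b),A(a,b),np.linalg.norm(p[0]-p[1]),np.linalg.norm(p[2]-p[3]))
e=[(P(u,.065)+P(v,.065))/2 for u,v in(((294.2,111.7),(307.2,132)),((198.7,177.5),(212.2,195.8)))]
print("ears",e,A(*e),np.linalg.norm(e[0]-e[1]),(e[0]+e[1])/2)
E
```

```text
bar c [0.47977909 0.19316882 0.1382    ] 0.056592575681517335 66.71574002652281 0.012141344949411959 0.01327941834534362
ears [array([0.54658795, 0.20437005, 0.065     ]), array([0.41381584, 0.18015705, 0.065     ])] 10.335178454501657 0.1349618575260328 [0.4802019  0.19226355 0.065     ]
```

{"api": "servo_tool", "payload": {"deltas": [[[85, 8, 16, -20, 0.15], [85, 8, 16, -50, 0.15], [85, 8, 16, -70, 0.15], [85, 8, 16, -70, 0.15]]]}}

```text
time: 2.82
tool_pos: [0.479, 0.1918, 0.1695]
tool_rot: [-0.0, 0.836, 0.549, -0.001]
contact_force: [0.2, 0.4, 1.1]
gripper_width: 0.995
```

{"api": "servo_tool", "payload": {"deltas": [[[85, 1, 1, -25, 0], [85, 1, 1, -39, 0], [85, 1, 1, -39, 0], [85, 1, 1, -39, 0]]]}}

```text
time: 3.32
tool_pos: [0.4815, 0.1939, 0.1331]
tool_rot: [0.0, 0.835, 0.55, 0.001]
contact_force: [-0.5, -0.5, 0.5]
gripper_width: 0.993
```

{"api": "servo_tool", "payload": {"deltas": [[[40, 0, 0, 0, 0], [25, 0, 0, 0, 0], [18, 0, 0, 0, 0], [17, 0, 0, 0, 0]]]}}

```text
time: 3.82
tool_pos: [0.4809, 0.1939, 0.132]
tool_rot: [0.0, 0.835, 0.55, 0.0]
contact_force: [-0.1, -0.0, -0.3]
gripper_width: 0.199
```

{"api": "servo_tool", "payload": {"deltas": [[[17, -1, -1, -1, 0], [8, -1, -1, -1, 0], [0, -1, -1, -1, 0], [0, -1, -1, -1, 0], [0, -1, -1, -1, 0]]]}}

```text
time: 4.45
tool_pos: [0.4799, 0.1929, 0.1309]
tool_rot: [0.0, 0.835, 0.55, 0.0]
contact_force: [1.1, 0.1, 0.3]
gripper_width: 0.0
```

```bash
cat > st.py <<'E'
from plant import *
import numpy as np
np.set_printoptions(precision=3,suppress=True)
s=state();q=s["tool_rot"]
print(s["time"],s["tool_pos"],"yaw",np.degrees(2*np.arctan2(q[2],q[1])),s["contact_force"],s["ft_torque"],s["gripper_width"]*85.4,s["joint_pos"],s["joint_efforts"][5])
E
python3 st.py
```

```text
4.45 [0.48  0.193 0.131] yaw 66.6729675292526 [1.138 0.077 0.32 ] [ 0.024 -0.031  0.022] 0.03303504283331825 [ 0.238 -0.145  1.94  -0.     1.346  0.645] -2.8992595844101743e-05
```

The gripper shut fully, so it isn't holding the bar. I'll look before moving again.

```bash
python3 - <<'E'
from plant import *
import cv2,numpy as np
a=[cv2.cvtColor(grab_frame(n),cv2.COLOR_RGB2BGR) for n in("scene","side","wrist")]
cv2.imwrite("pics/w2.png",a[2])
o=np.hstack([cv2.resize(a[0][190:340,270:420],(400,400)),cv2.resize(a[1][100:280,90:270],(400,400))])
cv2.imwrite("pics/z3.png",o)
E
```

```text
(no output)
```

View pics/z3.png

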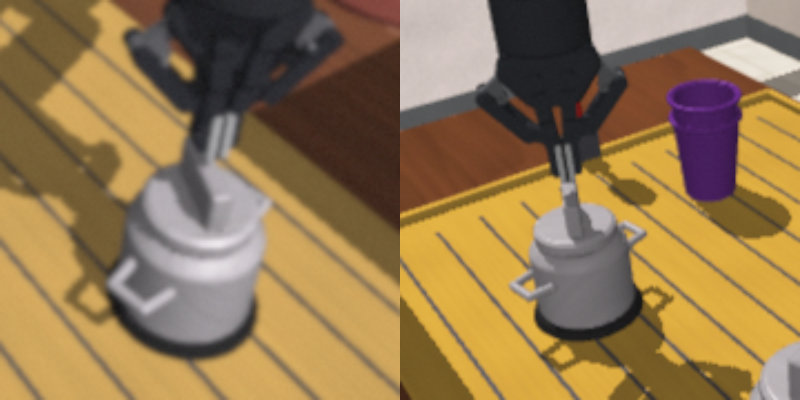

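View pics/w2.png

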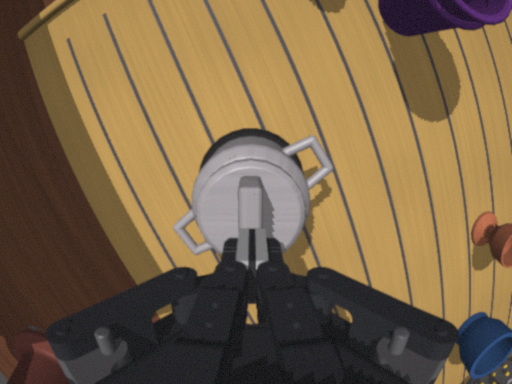

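The jaws have closed above the bar: tips at about (348,250) in scene and (165,181) in side, with the bar top right below them. I'll triangulate to find out which height is wrong.

```bash
python3 - <<'E'
from plant import *
import cv2,numpy as np
a=[cv2.cvtColor(grab_frame(n),cv2.COLOR_RGB2BGR) for n in("scene","side")]
r=[(220,310),(150,130)]
o=np.zeros((560,800,3),np.uint8)
for i,(y0,x0) in enumerate(r):
    o[:,400*i:400*i+400]=cv2.resize(a[i][y0:y0+70,x0:x0+50],None,fx=8,fy=8,interpolation=cv2.INTER_CUBIC)
    for k in range(0,400,80): cv2.putText(o,str(x0+k//8),(400*i+k,10),0,.35,(0,0,255),1)
    for k in range(0,560,80): cv2.putText(o,str(y0+k//8),(400*i,k+4),0,.35,(0,0,255),1)
cv2.imwrite("pics/z4.png",o)
E
```

```text
(no output)
```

View pics/z4.png

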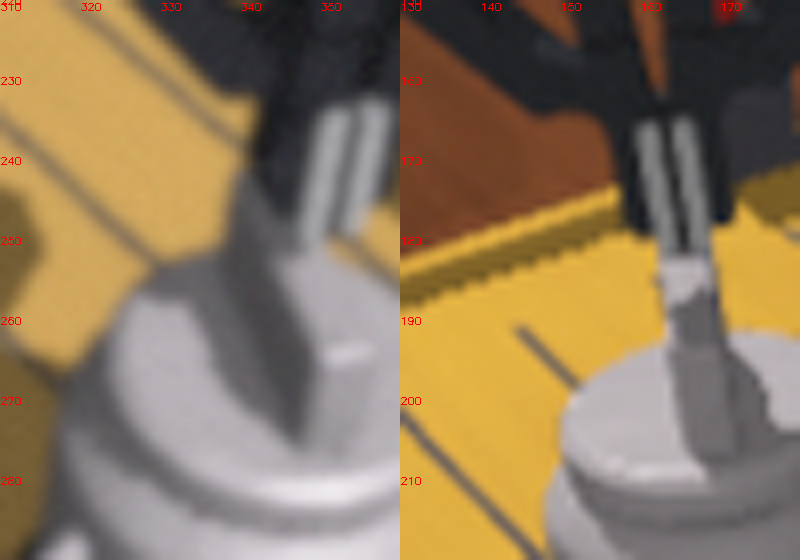

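```bash
python3 - <<'E'
from h import *
print(tri((350.5,250),(165,181)))
print("bar far-end corner etc",tri((340.5,240.5),(164.5,194)),tri((353,264),(165.6,180.4)))
from plant import state
print(state()["tool_pos"],state()["contact_force"])
E
```

```text
(array([0.48033929, 0.1995071 , 0.14576368]), np.float64(0.002583837733211587))
bar far-end corner etc (array([0.46597557, 0.16755026, 0.135241  ]), np.float64(0.005637199618422349)) (array([0.48989338, 0.21826521, 0.1351684 ]), np.float64(0.001751546999221214))
[0.47985182 0.1928522  0.13089652] [-0.37740264 -0.49853825 -0.27857446]
```

```bash
python3 - <<'E'
from h import *
def proj(n,P):
    T=np.linalg.inv(C[n]["world_from_camera"]);c=T[:3,:3]@P+T[:3,3];return (C[n]["intrinsics"]@c)[:2]/c[2]
u=np.array([np.cos(np.radians(66.7)),np.sin(np.radians(66.7)),0])*.011
for z in(.112,.13,.14,.15,.16):
    p=np.array([.480,.193,z]);print(z,proj("scene",p+u),proj("side",p-u))
# wrist tips
T=calibration("wrist")["world_from_camera"];K=calibration("wrist")["intrinsics"];Ti=np.linalg.inv(T)
for z in(.112,.14,.15,.16):
  for s in(-1,0,1):
    c=Ti[:3,:3]@(np.array([.480,.193,z])+s*u)+Ti[:3,3];t=np.arctan2(np.hypot(c[0],c[1]),c[2]);r=K[0,0]*t;print(z,s,K[0,2]+r*c[0]/np.hypot(c[0],c[1]),K[1,2]+r*c[1]/np.hypot(c[0],c[1]))
E
```

```text
0.112 [346.49114526 266.60733462] [168.52147153 199.2907331 ]
0.13 [348.03589126 259.16508078] [167.21609988 191.6942582 ]
0.14 [348.91687263 254.92070213] [166.47644694 187.38992462]
0.15 [349.81472421 250.59504642] [165.72619412 183.02390614]
0.16 [350.72993527 246.18575649] [164.96511191 178.5948672 ]
0.112 -1 251.4206587821243 234.02658104035618
0.112 0 251.38919124061601 218.73847146303228
0.112 1 251.35697240929238 202.813138145681
0.14 -1 251.45640670538387 253.6407258572341
0.14 0 251.4204384018459 236.58422690711956
0.14 1 251.38319685349256 218.57784727529096
0.15 -1 251.47204053353286 262.0763238374126
0.15 0 251.43423277206892 244.33768647998642
0.15 1 251.39487517459537 225.49346822252977
0.16 -1 251.4895907019405 271.4464971118572
0.16 0 251.44981876271814 253.00964979438376
0.16 1 251.40815168018773 233.2799845238473
```

```bash
python3 - <<'E'
import cv2
a=cv2.imread("pics/w2.png")[160:300,190:320]
o=cv2.resize(a,None,fx=4,fy=4,interpolation=cv2.INTER_CUBIC)
for k in range(0,520,40): cv2.putText(o,str(190+k//4),(k,10),0,.35,(0,0,255),1)
for k in range(0,560,40): cv2.putText(o,str(160+k//4),(0,k+4),0,.35,(0,0,255),1)
cv2.imwrite("pics/z5.png",o)
E
```

```text
(no output)
```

View pics/z5.png

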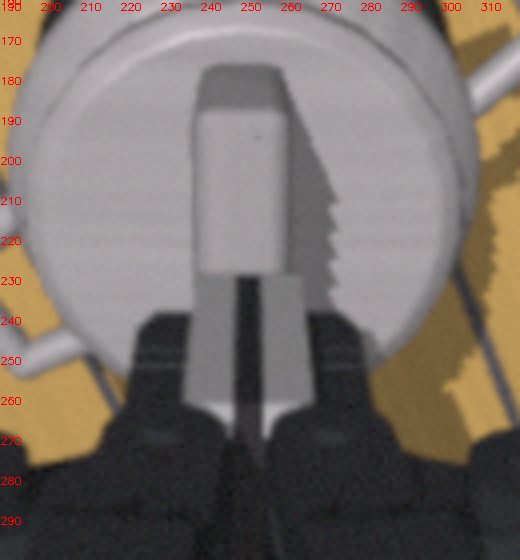

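In all three views the closed fingertips sit at z≈0.153, though the reported TCP of 0.131 would put them at 0.112. So the reported TCP z is about 40 mm too low for the real pads. Sideways, the pads are centred on the bar. I'll open, descend 38 mm in checked steps and look again.

{"api": "servo_tool", "payload": {"deltas": [[[45, 0, 0, 0, 0], [45, 0, 0, 0, 0], [45, 0, 0, 0, 0], [45, 0, 0, -10, 0], [45, 0, 0, -20, 0]]]}}

```text
time: 5.32
tool_pos: [0.4796, 0.1928, 0.11]
tool_rot: [-0.0, 0.835, 0.55, -0.0]
contact_force: [0.6, 0.0, 0.4]
gripper_width: 0.526
```

{"api": "servo_tool", "payload": {"deltas": [[[45, 0, 0, -8, 0], [45, 0, 0, -14, 0], [45, 0, 0, -18, 0], [45, 0, 0, -18, 0]]]}}

```text
time: 5.82
tool_pos: [0.4797, 0.1928, 0.0926]
tool_rot: [-0.0, 0.835, 0.55, -0.0]
contact_force: [0.2, -1.0, -0.5]
gripper_width: 0.526
```

```bash
python3 st.py; python3 - <<'E'
from plant import *
import cv2,numpy as np
a=[cv2.cvtColor(grab_frame(n),cv2.COLOR_RGB2BGR) for n in("scene","side")]
r=[(210,300),(140,120)]
o=np.zeros((560,800,3),np.uint8)
for i,(y0,x0) in enumerate(r):
    o[:,400*i:400*i+400]=cv2.resize(a[i][y0:y0+112,x0:x0+80],None,fx=5,fy=5,interpolation=cv2.INTER_CUBIC)
cv2.imwrite("pics/z6.png",o)
E
```

```text
5.825 [0.48  0.193 0.093] yaw 66.67301651141169 [ 0.235 -1.006 -0.451] [ 0.003 -0.011 -0.026] 44.88481365238861 [ 0.238 -0.102  1.97   0.     1.275  0.645] -3.250678126676121e-07
```

View pics/z6.png

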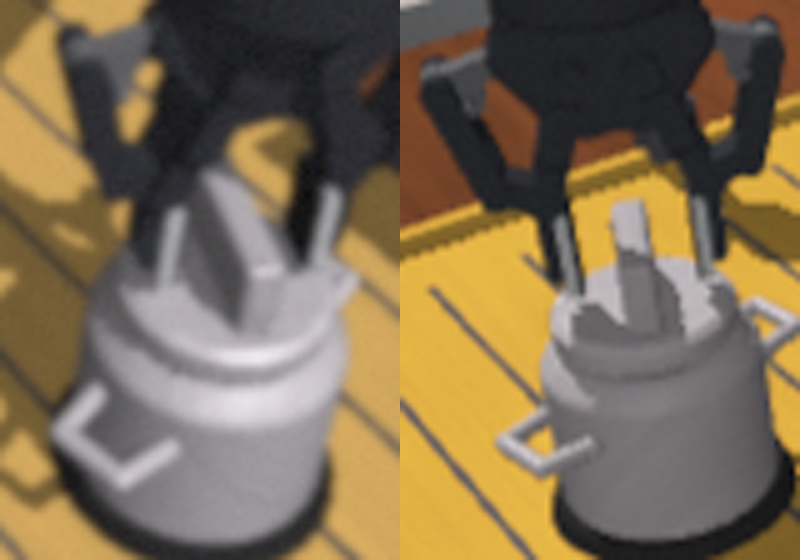

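The pads now straddle the bar, with the left pad at about (170,250) and the right at (325,225) in the left crop, and the tips just clear of the disc. I'll close.

{"api": "servo_tool", "payload": {"deltas": [[[30, 0, 0, -2, 0], [18, 0, 0, -2, 0], [5, 0, 0, -2, 0], [0, 0, 0, -2, 0], [0, 0, 0, -2, 0]]]}}

```text
time: 6.55
tool_pos: [0.4793, 0.1931, 0.0911]
tool_rot: [-0.001, 0.835, 0.55, -0.0]
contact_force: [-4.8, 1.7, 4.8]
gripper_width: 0.15
```

```bash
python3 st.py
```

```text
6.55 [0.479 0.193 0.091] yaw 66.67641800573998 [-4.834  1.717  4.778] [ 0.198  0.872 -0.085] 12.844641395653742 [ 0.239 -0.101  1.971  0.001  1.273  0.645] -0.04985618870705366
```

{"api": "servo_tool", "payload": {"deltas": [[[0, 0, 0, -0.1, -1], [0, 0, 0, -0.3, -2], [0, 0, 0, -0.5, -3], [0, 0, 0, -0.6, -4], [0, 0, 0, -0.8, -5]]]}}

```text
time: 7.18
tool_pos: [0.4797, 0.1927, 0.0903]
tool_rot: [0.0, 0.95, 0.313, -0.0]
contact_force: [-4.0, -0.6, 4.8]
gripper_width: 0.155
```

```bash
python3 st.py
```

```text
7.175 [0.48  0.193 0.09 ] yaw 36.51564551189568 [-4.01  -0.622  4.825] [-0.079  0.71   0.193] 13.274153821985108 [ 0.238 -0.1    1.971 -0.001  1.271  1.172] -0.5631504021584988
```

{"api": "servo_tool", "payload": {"deltas": [[[0, 0, 0, -0.1, -1], [0, 0, 0, -0.3, -2], [0, 0, 0, -0.3, -2]]]}}

```text
time: 7.55
tool_pos: [0.4798, 0.1925, 0.09]
tool_rot: [0.0, 0.977, 0.214, -0.0]
contact_force: [-4.0, -1.0, 3.9]
gripper_width: 0.158
```

```bash
python3 st.py
```

```text
7.55 [0.48  0.192 0.09 ] yaw 24.735213839101796 [-4.004 -1.019  3.94 ] [-0.318  0.674 -0.113] 13.470026361533156 [ 0.238 -0.099  1.971 -0.001  1.27   1.377] 0.0567101058550179
```

{"api": "servo_tool", "payload": {"deltas": [[[0, 0, 0, -0.1, -0.5], [0, 0, 0, -0.1, -1], [0, 0, 0, -0.1, -1]]]}}

```text
time: 7.92
tool_pos: [0.4798, 0.1924, 0.0899]
tool_rot: [0.001, 0.987, 0.164, -0.0]
contact_force: [-3.6, -2.7, 4.4]
gripper_width: 0.153
```

```bash
python3 st.py
```

```text
7.925 [0.48  0.192 0.09 ] yaw 18.821461985876233 [-3.563 -2.724  4.369] [-0.515  0.691  0.268] 13.086095202972025 [ 0.238 -0.099  1.971 -0.001  1.27   1.481] 0.28458455577492714
```

{"api": "servo_tool", "payload": {"deltas": [[[0, 0, 0, 0, -0.5], [0, 0, 0, 0, -0.5], [0, 0, 0, 0, -0.5]]]}}

```text
time: 8.3
tool_pos: [0.4799, 0.1923, 0.0898]
tool_rot: [0.001, 0.99, 0.138, -0.0]
contact_force: [-4.0, -2.9, 4.9]
gripper_width: 0.152
```

```bash
python3 st.py
```

```text
8.3 [0.48  0.192 0.09 ] yaw 15.833754037095746 [-3.954 -2.904  4.882] [-0.583  0.739  0.306] 12.963251742087726 [ 0.238 -0.099  1.971 -0.001  1.27   1.533] 0.2922817971557379
```

{"api": "servo_tool", "payload": {"deltas": [[[0, 0, 0, 0, -0.5], [0, 0, 0, 0, -0.5], [0, 0, 0, 0, -0.5]]]}}

```text
time: 8.68
tool_pos: [0.4798, 0.1923, 0.0899]
tool_rot: [0.001, 0.994, 0.112, -0.0]
contact_force: [-4.0, -3.1, 5.4]
gripper_width: 0.154
```

```bash
python3 st.py
```

```text
8.675 [0.48  0.192 0.09 ] yaw 12.85344921793076 [-3.958 -3.063  5.391] [-0.627  0.709  0.347] 13.143761514355502 [ 0.238 -0.099  1.971 -0.002  1.27   1.585] 0.39000757969915867
```

```bash
python3 - <<'E'
from plant import *
import cv2,numpy as np
np.save("wc2.npy",calibration("wrist")["world_from_camera"])
f=cv2.cvtColor(grab_frame("wrist"),cv2.COLOR_RGB2BGR);cv2.imwrite("pics/w3.png",f)
a=f[150:300,170:330]
o=cv2.resize(a,None,fx=4,fy=4,interpolation=cv2.INTER_CUBIC)
for k in range(0,640,40): cv2.putText(o,str(170+k//4),(k,10),0,.35,(0,0,255),1)
for k in range(0,600,40): cv2.putText(o,str(150+k//4),(0,k+4),0,.35,(0,0,255),1)
cv2.imwrite("pics/z7.png",o)
E
```

```text
(no output)
```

View pics/z7.png

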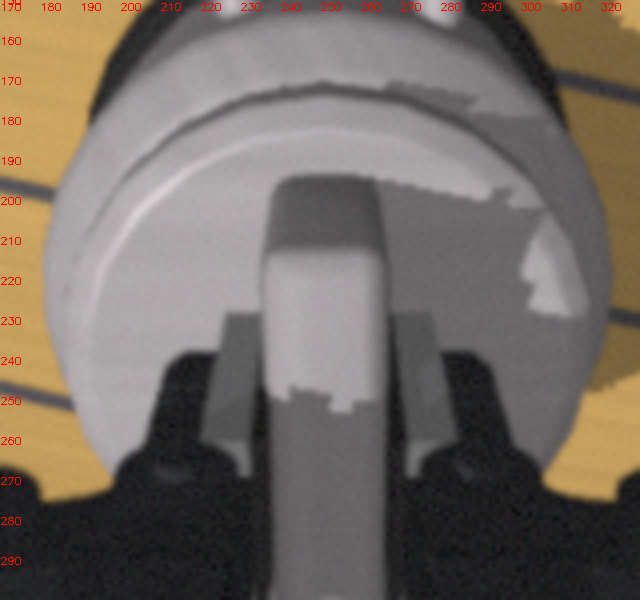

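```bash
python3 - <<'E'
import cv2
f=cv2.imread("pics/w3.png");a=f[100:200,190:320]
o=cv2.resize(a,None,fx=5,fy=5,interpolation=cv2.INTER_CUBIC)
for k in range(0,650,50): cv2.putText(o,str(190+k//5),(k,10),0,.35,(0,0,255),1)
for k in range(0,500,50): cv2.putText(o,str(100+k//5),(0,k+4),0,.35,(0,0,255),1)
cv2.imwrite("pics/z8.png",o)
E
```

```text
(no output)
```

View pics/z8.png

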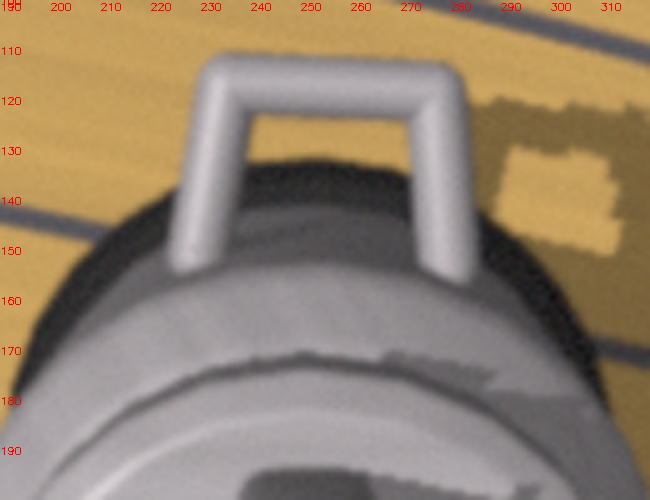

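```bash
python3 - <<'E'
import numpy as np
from plant import calibration
T=np.load("wc2.npy");K=calibration("wrist")["intrinsics"]
def P(p,z):
    v=np.array([p[0]-K[0,2],p[1]-K[1,2]]);r=np.hypot(*v);t=r/K[0,0]
    d=T[:3,:3]@np.r_[v/r*np.sin(t),np.cos(t)];return T[:3,3]+d*(z-T[2,3])/d[2]
A=lambda a,b:np.degrees(np.arctan2(*(a-b)[1::-1]))
z=.137
L=P((236,214),z),P((238.5,299),z);R=P((266,213),z),P((266.5,299),z)
print("bar edges",A(*L),A(*R),np.linalg.norm(L[0]-R[0]),"far end mid",(L[0]+R[0])/2)
e=P((233,116.5),.065),P((281,117.5),.065)
print("ear perp",A(*e)-90,(e[0]+e[1])/2)
c=np.array([.480,.1925,0]);print(A((L[0]+R[0])/2,c),A((e[0]+e[1])/2,c))
E
```

```text
bar edges 13.110803801676761 14.23966322450345 0.012458864405578142 far end mid [0.50701029 0.19949775 0.137     ]
ear perp 11.750101750933908 [0.54434538 0.20407581 0.065     ]
14.524672858260557 10.198490512025867
```

The bar is at about 14° and the ears at about 10.5°, so roughly 3.5° remain.

{"api": "servo_tool", "payload": {"deltas": [[[0, 0, 0, 0, -0.4], [0, 0, 0, 0, -0.7], [0, 0, 0, 0, -0.7]]]}}

```text
time: 9.1
tool_pos: [0.4799, 0.1922, 0.0899]
tool_rot: [0.001, 0.997, 0.076, -0.0]
contact_force: [-4.7, -3.5, 4.9]
gripper_width: 0.152
```

```bash
python3 st.py; python3 - <<'E'
from plant import *
import cv2,numpy as np
np.save("wc3.npy",calibration("wrist")["world_from_camera"])
f=cv2.cvtColor(grab_frame("wrist"),cv2.COLOR_RGB2BGR);cv2.imwrite("pics/w4.png",f)
a=f[100:300,190:320]
o=cv2.resize(a,None,fx=3,fy=3,interpolation=cv2.INTER_CUBIC)
for k in range(0,390,30): cv2.putText(o,str(190+k//3),(k,10),0,.3,(0,0,255),1)
for k in range(0,600,30): cv2.putText(o,str(100+k//3),(0,k+4),0,.3,(0,0,255),1)
cv2.imwrite("pics/z9.png",o)
E
```

```text
9.1 [0.48  0.192 0.09 ] yaw 8.682439126045272 [-4.712 -3.541  4.936] [-0.7    0.71   0.551] 13.020224494868147 [ 0.238 -0.099  1.971 -0.002  1.27   1.658] 0.6056458130478859
```

View pics/z9.png

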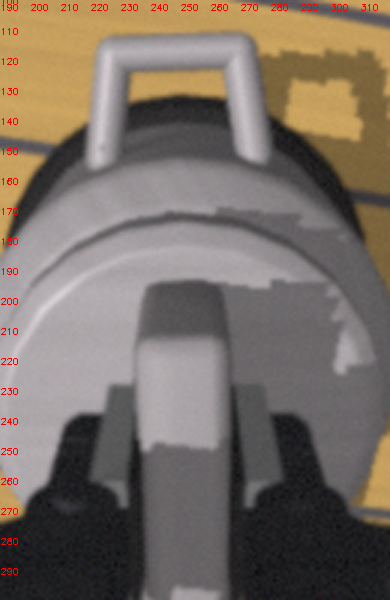

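Wrist torque is 0.55 N m and rising, and the bar is about in line with the ears (ear midpoint at column 249, bar at columns 250–252). I'll let go and lift.

{"api": "servo_tool", "payload": {"deltas": [[[45, 0, 0, 0, 0], [45, 0, 0, 0, 0], [45, 0, 0, 0, 0], [45, 0, 0, 0, 0]]]}}

```text
time: 9.65
tool_pos: [0.48, 0.1929, 0.0896]
tool_rot: [-0.0, 0.997, 0.074, 0.0]
contact_force: [-0.5, -0.2, 0.9]
gripper_width: 0.522
```

{"api": "servo_tool", "payload": {"deltas": [[[45, 0, 0, 20, 0], [45, 0, 0, 60, 0], [45, 0, 0, 100, 0], [45, 0, 0, 150, 0], [45, 0, 0, 150, 0]]]}}

```text
time: 10.28
tool_pos: [0.4826, 0.1936, 0.2455]
tool_rot: [-0.001, 0.997, 0.074, 0.005]
contact_force: [0.1, 0.1, 0.1]
gripper_width: 0.532
```

```bash
python3 st.py; python3 - <<'E'
from plant import *
import cv2,numpy as np
np.save("wc4.npy",calibration("wrist")["world_from_camera"])
f=cv2.cvtColor(grab_frame("wrist"),cv2.COLOR_RGB2BGR);cv2.imwrite("pics/w5.png",f)
a=f[90:210,185:315]
o=cv2.resize(a,None,fx=5,fy=5,interpolation=cv2.INTER_CUBIC)
for k in range(0,650,50): cv2.putText(o,str(185+k//5),(k,10),0,.3,(0,0,255),1)
for k in range(0,600,50): cv2.putText(o,str(90+k//5),(0,k+4),0,.3,(0,0,255),1)
cv2.imwrite("pics/z10.png",o)
E
```

```text
10.275 [0.483 0.194 0.246] yaw 8.486542774128678 [0.138 0.064 0.067] [-0.004  0.027  0.037] 45.410952417240715 [ 0.238 -0.228  1.819  0.     1.54   1.661] 0.0007715887295489665
```

View pics/z10.png

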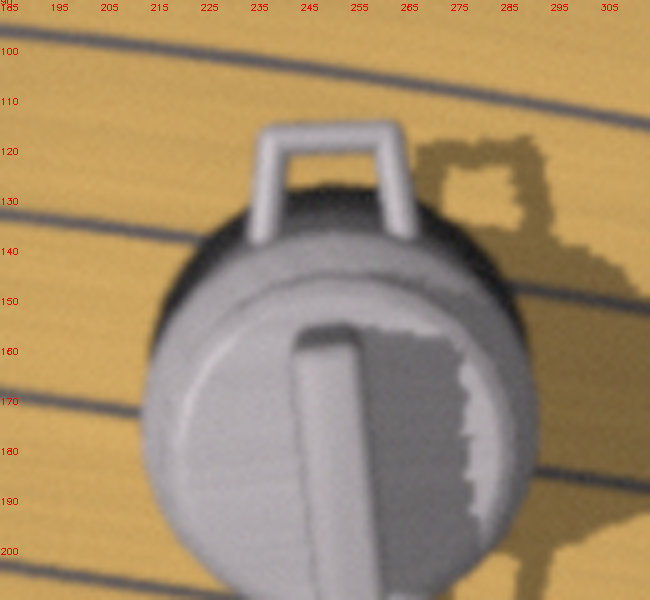

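```bash
python3 st.py; python3 - <<'E'
import numpy as np
from plant import calibration
T=np.load("wc4.npy");K=calibration("wrist")["intrinsics"]
def P(p,z):
    v=np.array([p[0]-K[0,2],p[1]-K[1,2]]);r=np.hypot(*v);t=r/K[0,0]
    d=T[:3,:3]@np.r_[v/r*np.sin(t),np.cos(t)];return T[:3,3]+d*(z-T[2,3])/d[2]
A=lambda a,b:np.degrees(np.arctan2(*(a-b)[1::-1]))
q=lambda x,y:(185+x/5,90+y/5)
z=.137
L=P(q(292,352),z),P(q(315,598),z);R=P(q(357,348),z),P(q(382,598),z)
print(A(*L),A(*R),(L[0]+R[0])/2)
e=P(q(268,140),.065),P(q(393,133),.065);print(A(*e)-90,(e[0]+e[1])/2)
c=np.array([.480,.1925,0]);print(A((L[0]+R[0])/2,c),A((e[0]+e[1])/2,c))
E
```

```text
10.325 [0.481 0.193 0.242] yaw 8.485813872878746 [-0.156 -0.618 -1.063] [0.011 0.021 0.013] 45.37388902652355 [ 0.238 -0.226  1.823  0.     1.54   1.661] -0.0002542345828260295
13.313908861881012 14.308234710042065 [0.50632926 0.19951233 0.137     ]
11.640229362822112 [0.54423863 0.20415543 0.065     ]
14.913528460836767 10.28384544366555
```

The bar came to rest at about 14° and the ears at about 10.5°. That leaves roughly 0.13–0.14 rad on the seal, which fits the expected spring-back after reaching about 0.2. The gripper is clear, so I'm handing in.

```bash
python3 -c "
from plant import *
print(job_done())"
```

```text
the job is handed in; nothing more can be done
None
```

The short canister's lid is screwed down clockwise and let go. It should be snug and not overtightened, going by the torque and the bar angle; the seal joint itself can't be read directly. The tall canister's lid was not touched.

- **Turning:** I gripped the bar from above and turned it about 58° clockwise. I stopped when the wrist torque had climbed to about 0.55 N m (about 0.6 at the last joint) with the bar about in line with the ears.
- **After release:** The wrist camera shows the bar at about 14° and the ears at 10–11°. That puts the seal at roughly 0.13–0.14 rad, as expected after springing back from about 0.2, and well above the 0.03 limit. The gripper is clear above the lid with no contact force. The robot's clock read about 10.3 s.

**What disagreed:**
- **First grasp missed:** The gripper shut on nothing just above the bar. All three cameras put the fingertips about 40 mm higher than the reported TCP height implies. I went by the cameras, descended about 40 mm more, and the grip then held.
- **Low torque readings:** Partway into the seal the wrist torque read about 0.35 N m where I expected roughly 0.5, so I judged the final turn mainly by the bar's angle.

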